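Put the grease gun on the stage drive's nipple

TASK

The stage drive needs greasing: take the white hood by its bar and swing it over, lowering it gently onto its stop so that it stays open. Then take the orange push-type grease gun from its holder, press it squarely onto the tilted nipple until it snaps on and the blue spring collar is pushed right in, and finish while still holding it pressed there. Leave everything else on the table where it is.

Things in the scene. Friction and masses are not known exactly. Their poses are not given: they have to be found in the camera images.
- housing: Grey stage drive unit fixed to the table, 160 x 115 x 50 mm high, black motor at its +x end, two stop posts (44 mm high) along its -y side. Origin on the table, 8 mm to -x of under the nipple's origin: the body reaches from -70 to +90 mm in its own x and from -50 to +65 mm in its own y; z up.
- hood (a joint): Hinge of the white hood in rad: 0 shut over the nipple (it starts up to 0.25 ajar), grows as the hood's bar is lifted and swung over towards the housing's -y side; 1.9 is fully open on the stop posts. Light hinge (0.16 kg hood): let go short of about 1.0 it falls shut, past that it falls onto the stop; on the stop it stays by its weight. It must not be let drop or be driven onto the stop: bring it down by hand to the stop before letting go.
- hood_hinge (a point): Point on the hood's hinge line, half-way along the hood, fixed on the housing 46 mm to its -y side and 50.5 mm above the table; the hinge line runs along the housing's x.
- hood_bar (a point): Middle of the hood's round steel bar handle: 10 mm thick, lying along the housing's x, 72 mm clear between its two arms, 40 mm out from the hood's +y wall. With the hood shut it lies 128 mm to +y of the hinge line and 38 mm above it (88.5 mm above the table); it runs on a circle of 133.5 mm radius about the hinge line. Axes turn with the hood, x along the bar.
- nipple: Brass grease nipple on a dark boss on the housing, under the hood. Origin on its axis, 62 mm above the table; z is its axis, pointing out, leaning 25 degrees from vertical towards the housing's -x. Stem 16 mm thick, tapered tip 26 mm up the axis. Four sprung catch balls stand out 16 mm up (23 mm over the balls): the coupler goes over them with some 4 N (mouth 20 to 17 mm up) and then snaps on.
- collar (a joint): Blue spring collar (32 mm across) around the nipple, m pushed in along the nipple's axis: 0 at rest with its face 12 mm up the axis from the nipple's origin, 0.010 at its end. Its spring pushes back with 4.5 N at the start and 9 N at the end. The gun's mouth presses on its face; the gun has snapped on when the collar is 0.004 to 0.005 in. If let go, the spring pushes the gun back to about 0.004, where the balls catch it.
- holder: Aluminium block 70 x 70 x 28 mm high, fixed to the table, with a round hole 35.5 mm wide and 20 mm deep from above in which the gun stands. Origin at the centre of its underside.
- gun_grip (a point): Centre of the orange square grip (28 x 28 mm across, 48 mm long) of the grease gun, 60 mm along its z from its mouth; x and y square to the grip's flats, z from mouth to rear end. The gun is 92 mm long, 0.22 kg; below the grip comes a round steel nose 32 mm across with the coupler's mouth at its end. It stands mouth down in the holder, the grip's centre 68 mm above the table.
- gun_mouth (a point): Centre of the gun's flat open mouth: a 20 mm wide opening in the 32 mm nose, over a wider, 31 mm deep cavity. Same axes as the grip. On the nipple, fully pressed, it lies 2 mm up the nipple's axis from its origin.
- bottle: Amber bottle, 56 mm wide, 110 mm high; origin under it. Leave it alone.
- jar: Glass jar, 60 mm wide, 70 mm high; origin under it. Leave it alone.
- sample_ring: Silver sample ring, 100 mm wide, 30 mm high; origin under it. Leave it alone.
- dish: Flat glass dish, 90 mm wide, 16 mm high; origin under it. Leave it alone.
- screwdriver: Red-handled screwdriver, 180 mm long, lying. Leave it alone.
- weight: Brass weight, 36 mm wide, 46 mm high; origin under it. Leave it alone.
- needle_box: Blue box, 100 x 65 x 30 mm high; origin under it. Leave it alone.

How it is judged:
By the outcome, as a careful person would: the job done as asked, in the order asked, and still so for the second after the job is handed in, while the arm keeps its last pose, push and grip.
It also fails if it takes over 59 s, if anything falls off the work surface, if the arm or the gripper's body presses on something with over 40 N, if the wrist force passes 120 N, or if a joint passes its speed limit or range.

ROBOT

A 7-joint arm with a two-finger parallel gripper is mounted at the origin on the work surface. World frame = base frame: x ahead of the robot, y to its left, z up, the work surface at z = 0. Lengths are in m, angles in rad, forces in N, time in s.
With the tool pointing down it reaches from about 0.425 to 0.875 m from the base axis. Payload 4.7 kg.
Tool frame: the origin (TCP) lies where the fingers leave the gripper's body, on its centre line; the fingertips stand 70 mm ahead of it and the grasp point (between the pads) lies 51 mm ahead of it; z points along the fingers, y is the line along which they close (so a half turn about z gives the same grasp; the last joint's range is limited). The gripper opens to 87 mm and grips with 3 to 60 N. Pads are 19 mm wide; open, the fingers measure 117 mm over their backs; the gripper's body (75 mm by 190 mm) begins 51 mm behind the grasp point.
Start: joints at [0.014, 0.321, -0.07, 1.45, 0.023, 1.371, -0.057], TCP at [0.65, -0, 0.292] pointing down, gripper open.
Joint ranges: [-2.86, 2.86], [-0.3, 2.09], [-1.38, 1.24], [0.06, 2.45], [-1.56, 4.7], [0.09, 2.05], [-2.69, 2.69]. Speed limits (rad/s): [2.57, 2.57, 3.14, 3.14, 3.14, 3.14, 3.14].

INTERFACE

Orientations are given as a rotation vector (axis times angle).
In Python, from bench import ctrl gives the robot as it stands.
- The arm moves only by the tool play_rows, never from a script. Its argument "increments" is a list that holds one entry, the list of rows, each a list of 7 numbers: the shift along the tool's x, y, z as a fraction of full scale, then the turn, a rotation vector about the tool's x, y, z as a fraction of full scale, then the gripper command: -1 is shut, 1 is fully open, values between are in proportion. A call has 1 to 8 rows; each row is the pose to reach, as a shift and turn from the pose commanded when the call began, along the tool's axes at that moment; what a row does not reach only later rows make up. Full scale, the value 1, is 0.1 m for a shift and 90 degrees for a turn. A row lasts 1/10 s, in which the tool goes at most 50 mm and 8.59 degrees, less where a joint would pass 70% of its speed; a pose out of reach is approached as far as the arm can. A call with a number of a shift or a turn outside -1 to 1 is refused whole. A call with a gripper value outside its range is refused whole. The fingers move at their own pace and stop on an object; "squeeze" is the grip in N (left out, the last holds). Time passes only in rows, so rows that repeat a pose let the fingers close. It gives the time, the measured TCP pose, the force, the opening and the grip force at its end, in the units of the state.
- ctrl.get_state(): the state, without advancing time (a new reading comes with each control period).
- ctrl.get_image(name): name is "scene" or "side" or "wrist"; returns the picture (420x560x3 uint8, red, green, blue); there is no depth.
- ctrl.get_calibration(name): a dict with "vertical_fov" (degrees; the focal length in pixels is half the picture's height over the tangent of half this angle, whatever the lens; pixels are square), "cx", "cy" (the principal point, pixels), "R" (3x3) and "t" (3): a world point X has camera coordinates R X + t; the wrist camera has in their place "T_tool_cam" (4x4, takes a point from camera to tool coordinates, whose origin is the TCP and whose axes are the flange's). Camera axes: x right, y down, z forward; pixel columns grow to the right and rows downward; lengths in m; the calibration is good to about 2 mm. A picture is of the moment at which its call begins: read the wrist's pose just before it. get_calibration takes no time and is no camera call.
- ctrl.close_job(): hands the job in; it is judged then, once.
The state is a dict: "time": time; "joint_positions": joint angles; "qd": joint speeds; "joint_torque": joint torques, N m; "position": TCP position; "tool_rot": TCP orientation; "ft_force": force on the tool from outside, world axes, zero at the start; "torque": the same for the moment, N m; "grip_width": opening from 0.0 (shut) to 1.0 (fully open); "grip_force": force on a finger pad.
Only numpy, scipy, OpenCV 4.12 (cv2) and the standard library are available. Lean on these libraries where they do the work, as an engineer would, in place of code of your own. Each camera call takes 0.05 s, during which the arm holds its last target. There are 200 camera calls.

## Working session

There is one attempt and no reset: what is moved stays moved. The work goes in short steps, Python scripts to look and compute and a tool call to move; the robot and the scene stay as the last step left them, time stands still between calls to the robot, and variables do not carry over. Pictures are saved under pics/ and viewed, at most 13 in all, crops included, and the job is handed in when it is done.

Besides the shell and the picture viewer there is one more tool, called after "Request:" as name(argument=value, ...), one argument or row to a line, values as JSON. play_rows: Moves the arm, as the interface text tells. Shift numbers are shares of 0.1 m and turn numbers shares of 90 degrees, none past 1 either way. Its arguments: {"type":"object","properties":{"increments":{"type":"array"},"squeeze":{"type":"number"}},"required":["increments"]}

```bash
ls; mkdir -p pics; python3 - <<'E'
from bench import ctrl
import cv2,numpy as np
s=ctrl.get_state();print(s['position'],s['tool_rot'],s['grip_width'],s['time'])
for n in("scene","side","wrist"):
    cv2.imwrite(f"pics/{n}0.png",ctrl.get_image(n)[:,:,::-1])
    print(n,ctrl.get_calibration(n))
E
```

```text
pics
[ 6.49584088e-01 -5.60702875e-05  2.91154739e-01] [-2.22055993e+00 -2.22055466e+00  2.18495138e-03] 1.0045638130955143 0.0
scene {'vertical_fov': 53.22274487559967, 'cx': 283.4554762185983, 'cy': 208.93019867298543, 'R': array([[ 0.68989968,  0.72370698, -0.0169303 ],
       [ 0.55948601, -0.5478992 , -0.6219179 ],
       [-0.45936242,  0.41958869, -0.78289942]]), 't': array([-0.37404165, -0.25851411,  1.53473506])}
side {'vertical_fov': 53.644706180335696, 'cx': 274.3182721373566, 'cy': 211.83691491698076, 'R': array([[ 0.88345682, -0.46846367, -0.00677062],
       [-0.32830945, -0.60870661, -0.72228053],
       [ 0.33424086,  0.64032652, -0.69156706]]), 't': array([-0.50673629,  0.25262912,  0.97103815])}
wrist {'vertical_fov': 60.79426068306343, 'cx': 278.01025126521176, 'cy': 212.07184186455663, 'T_tool_cam': array([[-8.00557187e-04, -9.56344476e-01, -2.92240657e-01,
         8.01566208e-02],
       [ 9.99999495e-01, -5.88260798e-04, -8.14317968e-04,
         2.35822113e-04],
       [ 6.06854768e-04, -2.92241162e-01,  9.56344465e-01,
        -9.25204773e-02],
       [ 0.00000000e+00,  0.00000000e+00,  0.00000000e+00,
         1.00000000e+00]])}
```

View pics/scene0.png

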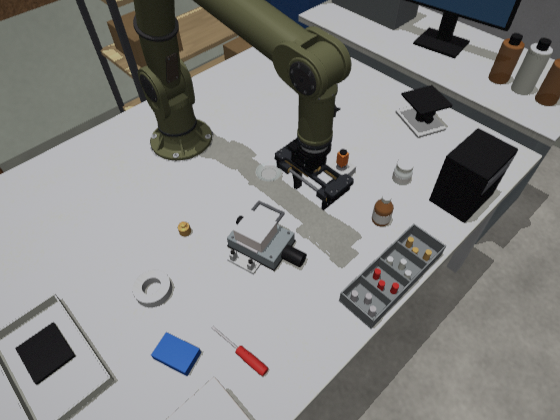

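View pics/side0.png

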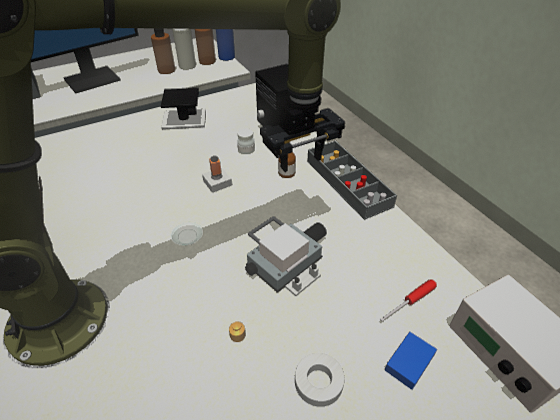

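The scene view shows the housing at about (262,237) with its hood shut. The gun in its holder is at (343,160) in scene and (215,170) in side. I'll enlarge those regions.

```bash
python3 - <<'E'
import cv2,numpy as np
a=cv2.imread("pics/scene0.png");b=cv2.imread("pics/side0.png")
def crop(im,x,y,w,h,W,H):return cv2.resize(im[y:y+h,x:x+w],(W,H),interpolation=cv2.INTER_CUBIC)
o=np.zeros((600,800,3),np.uint8)
o[:340,:400]=crop(a,220,195,100,85,400,340)
o[:400,400:]=crop(b,240,205,100,100,400,400)
o[340:600,:260]=crop(a,320,140,65,65,260,260)
o[400:600,400:600]=crop(b,190,145,50,50,200,200)
cv2.imwrite("pics/c1.png",o)
E
```

```text
(no output)
```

View pics/c1.png

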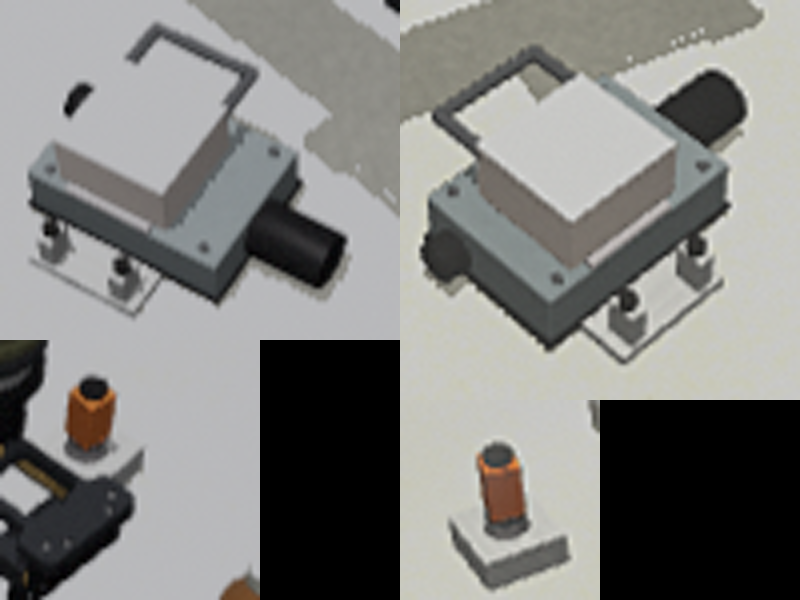

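View pics/wrist0.png

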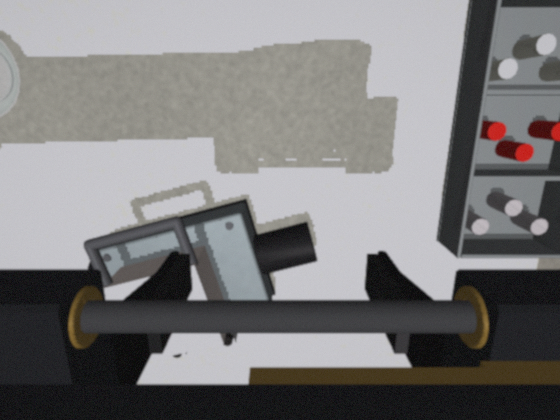

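Housing top corners, bar ends and gun cap are all readable in both views. Next I fit the housing pose (x, y, yaw, hood angle) and the gun pose.

```bash
cat > h.py <<'E'
import numpy as np,cv2
from bench import ctrl
from scipy.spatial.transform import Rotation as R
from scipy.optimize import least_squares
CAL={n:ctrl.get_calibration(n) for n in("scene","side","wrist")}
def proj(n,X,s=None):
    c=CAL[n];f=210/np.tan(np.radians(c['vertical_fov']/2));X=np.atleast_2d(X)
    if n=="wrist":
        T=np.eye(4);T[:3,:3]=R.from_rotvec(s['tool_rot']).as_matrix();T[:3,3]=s['position']
        M=np.linalg.inv(T@c['T_tool_cam']);p=X@M[:3,:3].T+M[:3,3]
    else: p=X@np.array(c['R']).T+c['t']
    return np.c_[c['cx']+f*p[:,0]/p[:,2],c['cy']+f*p[:,1]/p[:,2]]
def hw(p,q): # housing local->world
    c,s=np.cos(p[2]),np.sin(p[2]);q=np.atleast_2d(q)
    return np.c_[p[0]+c*q[:,0]-s*q[:,1],p[1]+s*q[:,0]+c*q[:,1],q[:,2]]
def bar(a,x=0.008,): # bar point local at hinge angle a
    b=np.arctan2(.038,.128)+a
    return np.array([x,-.046+.1335*np.cos(b),.0505+.1335*np.sin(b)])
E
python3 - <<'E'
from h import *
C=np.array([[-.07,-.05,.05],[-.07,.065,.05],[.09,-.05,.05],[.09,.065,.05]])
sc={0:(227.5,238),2:(275,261.3),3:(294.5,232.5)}
sd={0:(277.5,280),1:(247.5,253.7),2:(321.7,247)}
bs=np.array([[258.7,201.2],[284.2,213]]);bd=np.array([[249.2,234.2],[273.7,217]])
def res(p):
    r=[]
    W=hw(p,C)
    for i,u in sc.items(): r.append(proj("scene",W[i])[0]-u)
    for i,u in sd.items(): r.append(proj("side",W[i])[0]-u)
    B=hw(p,[bar(p[3],p[4]-.041),bar(p[3],p[4]+.041)])
    r+=list(proj("scene",B)-bs)+list(proj("side",B)-bd)
    return np.ravel(r)
o=least_squares(res,[.6,-.1,.2,.1,.008]);print(o.x,np.round(o.fun.reshape(-1,2),1).tolist())
# gun
g=least_squares(lambda p:np.r_[proj("scene",p)[0]-(343.7,151),proj("side",p)[0]-(214.2,158)],[.6,.2,.1]);print(g.x,g.fun)
H=[(202.5,174.5),(212.5,185.5),(232,180)]
for h in H: print(least_squares(lambda p:proj("side",[p[0],p[1],.028])[0]-h,[.6,.2]).x)
p=o.x;print('bar',hw(p,bar(p[3])),'nip',hw(p,[.008,0,.062]))
E
```

```text
[ 5.44888974e-01 -1.08198831e-01  2.70293608e-01 -7.57730256e-04
 -2.66993664e-04] [[-1.1, -0.7], [-1.0, 0.3], [0.5, -0.6], [0.4, -0.1], [-1.1, -0.5], [1.2, -2.0], [0.4, 0.5], [-1.1, -0.2], [0.7, -0.7], [-0.2, 0.7]]
[0.52064874 0.28923621 0.09611935] [ 0.00321224 -0.01207378  0.00663182  0.00980845]
[0.48353877 0.31523119]
[0.49128031 0.24973353]
[0.55474659 0.24559553]
bar [[ 0.53070117 -0.02703211  0.08839689]] nip [[ 0.55259851 -0.10606272  0.062     ]]
```

```bash
python3 - <<'E'
from h import *
s=ctrl.get_state();p=[.5449,-.1082,.2703,0]
q=[[-.07,.065,.05],[.09,.065,.05],[.09,-.05,.05],bar(0,-.041),bar(0,.041),bar(.15,-.041),bar(.15,.041)]
print(np.round(proj("wrist",hw(p,q),s)))
E
```

```text
[[ 91. 252.]
 [242. 212.]
 [274. 311.]
 [ 91. 244.]
 [178. 221.]
 [ 84. 260.]
 [175. 236.]]
```

```bash
cat >> h.py <<'E'
def rel(pos,M,s=None):
    s=s or ctrl.get_state();A=R.from_rotvec(s['tool_rot'])
    return np.round(np.r_[A.inv().apply(np.array(pos)-s['position'])/.1,(A.inv()*R.from_matrix(M)).as_rotvec()/(np.pi/2)],3)
def Mxz(x,z):
    z=np.array(z)/np.linalg.norm(z);x=np.array(x)-np.dot(x,z)*z;x/=np.linalg.norm(x)
    return np.c_[x,np.cross(z,x),z]
def rowsarc(p,pts,M,off=.051):
    for q in pts: print(rel(hw(p,q)[0]-off*M[:,2],M).tolist())
P=[.5449,-.1082,.2703]
HX=np.array([np.cos(P[2]),np.sin(P[2]),0])
MB=Mxz(HX,[0,0,-1])
E
python3 - <<'E'
from h import *
print(rel(hw(P,bar(0,0))[0]+[0,0,.111],MB))
E
```

```text
[-2.920e-01 -1.265e+00  9.210e-01 -1.000e-03  1.000e-03  8.280e-01]
```

Request:
play_rows(
  increments=[
    [[-0.1, -0.3, 0.2, 0, 0, 0.1, -0.3], [-0.2, -0.6, 0.4, 0, 0, 0.2, -0.3], [-0.29, -0.9, 0.5, 0, 0, 0.3, -0.3], [-0.29, -1, 0.5, 0, 0, 0.4, -0.3], [-0.29, -1, 0.5, 0, 0, 0.5, -0.3], [-0.29, -1, 0.5, 0, 0, 0.6, -0.3], [-0.29, -1, 0.5, 0, 0, 0.7, -0.3], [-0.29, -1, 0.5, 0, 0, 0.75, -0.3]],
  ],
  squeeze=10,
)

```text
time: 0.95
position: [0.5498, -0.029, 0.242]
tool_rot: [-3.083, -0.604, 0.001]
ft_force: [-0.0, 0.7, -0.1]
grip_width: 0.393
grip_force: 0.0
```

```bash
python3 - <<'E'
from h import *
s=ctrl.get_state();print(s['time'],s['position'],s['grip_width'],s['ft_force'],s['joint_positions'])
cv2.imwrite("pics/w1.png",ctrl.get_image("wrist")[:,:,::-1])
for a in(0,.1,.2):print(a,np.round(proj("wrist",hw(P,[bar(a,-.041),bar(a,.041)]),s)).tolist())
print(proj("wrist",hw(P,[[-.07,.065,.05],[.09,.065,.05],[.09,-.05,.05]]),s))
print(rel(hw(P,bar(0,0))[0]+[0,0,.091],MB))
E
```

```text
0.95 [ 0.54976306 -0.02900782  0.24199919] 0.39326823353368967 [-0.01954072  0.74563692 -0.05339548] [-0.02992158  0.14165242  0.03758021  1.77042702 -0.0055927   1.23006461
 -1.17463894]
0 [[259.0, 299.0], [270.0, 198.0]]
0.1 [[264.0, 309.0], [277.0, 203.0]]
0.2 [[271.0, 319.0], [285.0, 209.0]]
[[276.47617704 306.96977751]
 [300.10771068 126.672855  ]
 [445.19914665 144.03700615]]
[-0.249 -0.099  0.625 -0.     0.     0.071]
```

View pics/w1.png

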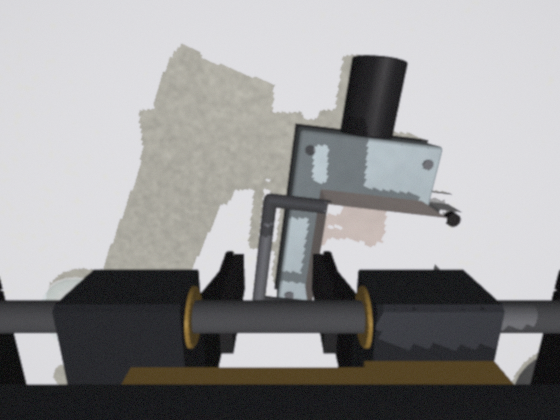

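The bar corner shows at (268,198) against a predicted (270,198), so the pose is good and the hood is practically shut. I'll go down onto the bar.

Request:
play_rows(
  increments=[
    [[-0.15, -0.05, 0.1, 0, 0, 0.05, -0.3], [-0.25, -0.1, 0.3, 0, 0, 0.071, -0.3], [-0.25, -0.1, 0.6, 0, 0, 0.071, -0.3], [-0.25, -0.1, 0.8, 0, 0, 0.071, -0.3], [-0.25, -0.1, 0.95, 0, 0, 0.071, -0.3], [-0.25, -0.1, 1.0, 0, 0, 0.071, -0.3]],
  ],
)

```text
time: 1.6
position: [0.5218, -0.0293, 0.1403]
tool_rot: [-3.11, -0.443, 0.005]
ft_force: [-0.3, 0.1, -0.1]
grip_width: 0.348
grip_force: 0.0
```

Request:
play_rows(
  increments=[
    [[0, 0, 0.03, 0, 0, 0, -0.6], [0, 0, 0.03, 0, 0, 0, -1], [0, 0, 0.03, 0, 0, 0, -1], [0, 0, 0.03, 0, 0, 0, -1], [0, 0, 0.03, 0, 0, 0, -1]],
  ],
)

```text
time: 2.1
position: [0.5235, -0.0286, 0.1401]
tool_rot: [-3.11, -0.441, -0.002]
ft_force: [-0.4, 2.4, 2.1]
grip_width: 0.107
grip_force: 10.0
```

```bash
python3 - <<'E'
from h import *
s=ctrl.get_state();print(s['grip_width']*87)
A=R.from_rotvec(s['tool_rot']);g=s['position']+.051*A.as_matrix()[:,2];c,sn=np.cos(P[2]),np.sin(P[2])
d=g-[P[0],P[1],0];print('grasp local',c*d[0]+sn*d[1],-sn*d[0]+c*d[1],d[2],bar(0,0),bar(.1,0))
b0=bar(0,0)
for a in (.1,.25,.4,.55,.7,.85,1.0,1.15,1.3,1.45,1.6,1.7,1.8,1.85,1.9):
    q=bar(a,0)-b0; print(a,np.round([q[1]*-10,-q[2]*10],3))  # tool y=-hy, z=-up
E
```

```text
9.302860672985618
grasp local 0.0007143777856820008 0.08248951161800527 0.08910776049463726 [0.         0.08197936 0.08849387] [0.         0.07754693 0.10108068]
0.1 [ 0.044 -0.126]
0.25 [ 0.134 -0.305]
0.4 [ 0.249 -0.468]
0.55 [ 0.387 -0.613]
0.7 [ 0.546 -0.735]
0.85 [ 0.721 -0.832]
1.0 [ 0.908 -0.902]
1.15 [ 1.104 -0.943]
1.3 [ 1.304 -0.955]
1.45 [ 1.503 -0.936]
1.6 [ 1.697 -0.888]
1.7 [ 1.821 -0.84 ]
1.8 [ 1.941 -0.78 ]
1.85 [ 1.998 -0.746]
1.9 [ 2.053 -0.708]
```

Request:
play_rows(
  increments=[
    [[0.044, 0.044, -0.126, 0, 0, 0, -1], [0, 0.1, -0.247, 0, 0, 0, -1], [0, 0.17, -0.361, 0, 0, 0, -1], [0, 0.249, -0.468, 0, 0, 0, -1], [0, 0.339, -0.567, 0, 0, 0, -1], [0, 0.438, -0.656, 0, 0, 0, -1], [0, 0.546, -0.735, 0, 0, 0, -1], [0, 0.661, -0.803, 0, 0, 0, -1]],
  ],
)

```text
time: 2.9
position: [0.5415, -0.0926, 0.2222]
tool_rot: [-3.109, -0.441, -0.002]
ft_force: [-2.2, 2.8, 3.4]
grip_width: 0.11
grip_force: 10.0
```

```bash
cat >> h.py <<'E'
def loc():
    s=ctrl.get_state();A=R.from_rotvec(s['tool_rot']);g=s['position']+.051*A.as_matrix()[:,2];c,sn=np.cos(P[2]),np.sin(P[2])
    d=g-[P[0],P[1],0];l=np.array([c*d[0]+sn*d[1],-sn*d[0]+c*d[1],d[2]])
    print('t',s['time'],'loc',l,'ang',np.arctan2(l[2]-.0505,l[1]+.046)-.2886,'r',np.hypot(l[2]-.0505,l[1]+.046),'F',s['ft_force'],'w',s['grip_width']*87)
    return l
E
python3 - <<'E'
from h import *
l=loc()
b0=bar(.8,0)
for a in (.9,1,1.1,1.2,1.3,1.4,1.5,1.6,1.65,1.7,1.75,1.8,1.85,1.9):
    q=bar(a,0)-b0; print(a,np.round([q[1]*-10,-q[2]*10],3))
E
```

```text
t 2.9 loc [0.0009554  0.01602539 0.17118706] ang 0.8074623984204556 r 0.13569272216098247 F [-2.23054196  2.82015662  3.35588881] w 9.605541483233662
0.9 [ 0.121 -0.056]
1 [ 0.247 -0.099]
1.1 [ 0.377 -0.13 ]
1.2 [ 0.509 -0.148]
1.3 [ 0.643 -0.152]
1.4 [ 0.776 -0.143]
1.5 [ 0.908 -0.121]
1.6 [ 1.036 -0.085]
1.65 [ 1.099 -0.063]
1.7 [ 1.161 -0.037]
1.75 [ 1.221 -0.009]
1.8 [1.28  0.023]
1.85 [1.337 0.057]
1.9 [1.392 0.095]
```

Request:
play_rows(
  increments=[
    [[0, 0.121, -0.05, 0, 0, 0, -1], [0, 0.247, -0.09, 0, 0, 0, -1], [0, 0.377, -0.12, 0, 0, 0, -1], [0, 0.509, -0.14, 0, 0, 0, -1], [0, 0.643, -0.143, 0, 0, 0, -1], [0, 0.776, -0.13, 0, 0, 0, -1], [0, 0.908, -0.11, 0, 0, 0, -1], [0, 0.97, -0.09, 0, 0, 0, -1]],
  ],
)

```text
time: 3.7
position: [0.5682, -0.1887, 0.2281]
tool_rot: [3.11, 0.436, -0.001]
ft_force: [-3.4, -1.9, 4.6]
grip_width: 0.108
grip_force: 10.1
```

```bash
python3 - <<'E'
from h import *
l=loc();s=ctrl.get_state()
b0=bar(1.55,0)
for a in (1.6,1.65,1.7,1.75,1.8,1.85,1.9):
    q=bar(a,0)-b0; print(a,np.round([q[1]*-10,-q[2]*10],3))
cv2.imwrite("pics/s2.png",ctrl.get_image("side")[:,:,::-1])
E
```

```text
t 3.7 loc [ 0.00087652 -0.0839089   0.17705772] ang 1.5732295929866564 r 0.13211336182745606 F [-3.36535051 -1.9097178   4.55327905] w 9.404281686978658
1.6 [0.064 0.019]
1.65 [0.127 0.042]
1.7 [0.188 0.067]
1.75 [0.249 0.096]
1.8 [0.308 0.127]
1.85 [0.365 0.162]
1.9 [0.42  0.199]
```

Request:
play_rows(
  increments=[
    [[0, 0.04, 0.012, 0, 0, 0, -1], [0, 0.08, 0.025, 0, 0, 0, -1], [0, 0.12, 0.04, 0, 0, 0, -1], [0, 0.16, 0.057, 0, 0, 0, -1], [0, 0.2, 0.075, 0, 0, 0, -1], [0, 0.24, 0.095, 0, 0, 0, -1], [0, 0.28, 0.115, 0, 0, 0, -1], [0, 0.31, 0.13, 0, 0, 0, -1]],
  ],
)

```text
time: 4.55
position: [0.5759, -0.2164, 0.2146]
tool_rot: [-3.111, -0.44, 0.004]
ft_force: [-5.3, -2.1, 1.8]
grip_width: 0.107
grip_force: 10.1
```

```bash
python3 - <<'E'
from h import *
l=loc()
E
```

```text
t 4.55 loc [ 0.00085893 -0.11249996  0.16364799] ang 1.813541603967314 r 0.13124294973583361 F [-5.3456819  -2.08034527  1.84036081] w 9.304853280557445
```

Request:
play_rows(
  increments=[
    [[0, 0.02, 0.012, 0, 0, 0, -1], [0, 0.04, 0.024, 0, 0, 0, -1], [0, 0.06, 0.037, 0, 0, 0, -1], [0, 0.08, 0.05, 0, 0, 0, -1]],
  ],
)

```text
time: 4.95
position: [0.578, -0.2238, 0.2095]
tool_rot: [-3.11, -0.44, 0.005]
ft_force: [-4.8, -2.3, 2.2]
grip_width: 0.105
grip_force: 10.1
```

Request:
play_rows(
  increments=[
    [[0, 0.01, 0.007, 0, 0, 0, -1], [0, 0.02, 0.014, 0, 0, 0, -1], [0, 0.02, 0.014, 0, 0, 0, -1]],
  ],
)

```text
time: 5.25
position: [0.5785, -0.2258, 0.208]
tool_rot: [-3.11, -0.44, 0.005]
ft_force: [-5.0, -2.7, 0.2]
grip_width: 0.107
grip_force: 10.1
```

```bash
python3 - <<'E'
from h import *
l=loc()
E
```

```text
t 5.25 loc [ 0.00084486 -0.12231559  0.15695649] ang 1.9041557086903682 r 0.1309849371574635 F [-4.97554621 -2.68606742  0.19325166] w 9.30739964307064
```

Request:
play_rows(
  increments=[
    [[0, 0.008, 0.006, 0, 0, 0, -1], [0, 0.016, 0.012, 0, 0, 0, -1], [0, 0.016, 0.012, 0, 0, 0, -1]],
  ],
)

```text
time: 5.55
position: [0.5788, -0.2264, 0.2074]
tool_rot: [-3.109, -0.441, 0.006]
ft_force: [-7.5, -0.2, 4.6]
grip_width: 0.106
grip_force: 9.9
```

Request:
play_rows(
  increments=[
    [[0, 0.008, 0.006, 0, 0, 0, -1], [0, 0.016, 0.012, 0, 0, 0, -1], [0, 0.016, 0.012, 0, 0, 0, -1]],
  ],
)

```text
time: 5.85
position: [0.5793, -0.2264, 0.2069]
tool_rot: [-3.106, -0.442, 0.006]
ft_force: [-9.2, 2.8, 9.7]
grip_width: 0.108
grip_force: 9.3
```

```bash
python3 - <<'E'
from h import *
l=loc()
a=ctrl.get_image("side");b=ctrl.get_image("scene")
o=np.zeros((420,800,3),np.uint8)
o[:,:400]=cv2.resize(a[180:320,225:358],(400,420));o[:,400:]=cv2.resize(b[180:320,200:333],(400,420))
cv2.imwrite("pics/s3.png",o[:,:,::-1])
E
```

```text
t 5.85 loc [ 0.0014082  -0.12291384  0.1559084 ] ang 1.9125618338197208 r 0.13048628762558612 F [-9.20007724  2.81121311  9.67889924] w 9.368458412460155
```

View pics/s3.png

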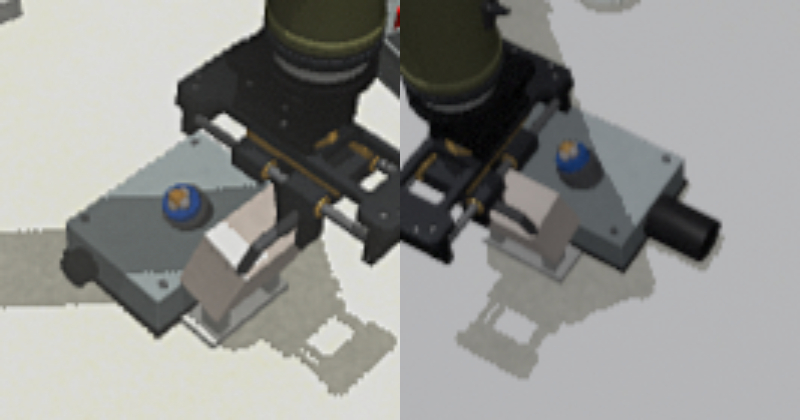

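The force rises as the hood reaches the posts, and the picture shows the hood on them with the nipple and blue collar uncovered at crop (182,203). I'll ease off and release.

Request:
play_rows(
  increments=[
    [[0, -0.01, -0.01, 0, 0, 0, -1], [0, -0.01, -0.01, 0, 0, 0, -0.7], [0, -0.01, -0.01, 0, 0, 0, -0.5], [0, -0.01, -0.01, 0, 0, 0, -0.3], [0, -0.01, -0.01, 0, 0, 0, -0.3], [0, -0.01, -0.15, 0, 0, 0, -0.3], [0, -0.01, -0.4, 0, 0, 0, -0.3], [0, -0.01, -0.8, 0, 0, 0, -0.3]],
  ],
)

```text
time: 6.75
position: [0.5794, -0.2271, 0.2862]
tool_rot: [-3.109, -0.44, 0.006]
ft_force: [0.3, 0.6, 0.1]
grip_width: 0.343
grip_force: 0.0
```

```bash
python3 - <<'E'
from h import *
l=loc()
a=ctrl.get_image("side");b=ctrl.get_image("scene");cv2.imwrite("pics/side4.png",a[:,:,::-1]);cv2.imwrite("pics/scene4.png",b[:,:,::-1])
# blue collar centroids
for n,im in(("side",a),("scene",b)):
    h=cv2.cvtColor(im,cv2.COLOR_RGB2HSV);m=cv2.inRange(h,(100,120,50),(125,255,255))
    k,_,st,ce=cv2.connectedComponentsWithStats(m)
    print(n,[(ce[i].round(1).tolist(),int(st[i,4])) for i in range(1,k) if st[i,4]>15])
    ax=np.array([-np.sin(np.radians(25)),0,np.cos(np.radians(25))])
    print('pred',proj(n,hw(P,np.array([.008,0,.062])+.008*ax)))
    m=cv2.inRange(h,(3,150,80),(14,255,255));k,_,st,ce=cv2.connectedComponentsWithStats(m)
    print('orange',[(ce[i].round(1).tolist(),int(st[i,4])) for i in range(1,k) if st[i,4]>15])
tgt=np.array([.5206,.285,.0])
print(proj('side',tgt+[0,0,.068]),proj('scene',tgt+[0,0,.068]))
M=Mxz([0,1,0],[0,0,-1]);print(rel(tgt+[-.0,-.06,.25],M))
E
```

```text
t 6.75 loc [ 0.00135232 -0.12368643  0.2351877 ] ang 1.680365426385456 r 0.200361493623423 F [0.31893415 0.61960528 0.13042289] w 29.798065873542896
side [([38.2, 50.2], 477), ([285.6, 248.3], 51), ([410.1, 359.8], 1573)]
pred [[285.61199353 246.78448242]]
orange [([286.5, 157.4], 155)]
scene [([280.6, 15.5], 1671), ([477.6, 8.7], 1412), ([257.5, 233.2], 55), ([175.9, 353.6], 1204)]
pred [[257.37395626 231.73505723]]
orange [([512.9, 44.7], 95), ([557.2, 63.1], 37), ([341.8, 159.2], 117), ([383.2, 207.8], 150)]
[[215.68286322 166.14154758]] [[341.99963344 157.93789876]]
[ 6.540e-01 -4.535e+00  4.210e-01  8.000e-03 -3.000e-03 -8.210e-01]
```

The nipple prediction agrees with the blue collar to about 1.5 px in both views, and the hood stays open. Now to the gun.

Request:
play_rows(
  increments=[
    [[0.05, -0.3, 0, 0, 0, -0.095, 0], [0.1, -0.6, 0, 0, 0, -0.19, 0.5], [0.1, -0.9, 0, 0, 0, -0.285, 1], [0.1, -1, 0, 0, 0, -0.38, 1]],
  ],
)

```text
time: 7.25
position: [0.5623, -0.1246, 0.2879]
tool_rot: [-2.836, -1.35, -0.003]
ft_force: [0.7, 0.3, -0.7]
grip_width: 0.628
grip_force: 0.0
```

Request:
play_rows(
  increments=[
    [[0.25, -0.25, 0, 0, 0, 0, 1], [0.5, -0.5, 0, 0, 0, 0, 1], [0.75, -0.75, 0, 0, 0, 0, 1], [0.95, -1, 0, 0, 0, 0, 1]],
  ],
)

```text
time: 7.65
position: [0.5461, 0.0102, 0.2879]
tool_rot: [2.843, 1.336, 0.003]
ft_force: [0.2, 0.6, -0.9]
grip_width: 0.963
grip_force: 0.0
```

Request:
play_rows(
  increments=[
    [[0.25, -0.25, 0, 0, 0, 0, 1], [0.5, -0.5, 0, 0, 0, 0, 1], [0.75, -0.75, 0, 0, 0, 0, 1], [0.95, -1, 0, 0, 0, 0, 1]],
  ],
)

```text
time: 8.05
position: [0.5297, 0.1472, 0.2879]
tool_rot: [2.843, 1.336, 0.003]
ft_force: [0.3, 0.5, -1.4]
grip_width: 0.999
grip_force: 0.0
```

Request:
play_rows(
  increments=[
    [[0.25, -0.25, 0, 0, 0, -0.09, 1], [0.5, -0.5, 0, 0, 0, -0.18, 1], [0.75, -0.75, 0, 0, 0, -0.27, 1], [0.9, -0.9, 0, 0, 0, -0.36, 1], [0.9, -0.9, 0, 0, 0, -0.45, 1], [0.9, -0.9, 0, 0, 0, -0.45, 1]],
  ],
)

```text
time: 8.65
position: [0.5178, 0.2729, 0.2875]
tool_rot: [2.203, 2.239, 0.002]
ft_force: [-0.9, -0.1, 0.1]
grip_width: 1.005
grip_force: 0.0
```

```bash
python3 - <<'E'
from h import *
s=ctrl.get_state();print(s['time'],s['position'],s['tool_rot'],s['joint_positions'])
im=ctrl.get_image("wrist");cv2.imwrite("pics/w5.png",im[:,:,::-1])
t=np.array([.5206,.285,.0])
print(proj("wrist",[t+[0,0,.1],t+[0,0,.028]],s))
E
```

```text
8.65 [0.51775955 0.27294837 0.28747815] [2.20315774e+00 2.23909609e+00 1.58106776e-03] [-0.27264609  0.20006442 -0.29589798  1.61745812  0.05978509  1.33190055
 -0.56089268]
[[281.55537184 191.4527794 ]
 [280.8465639  174.34411732]]
```

View pics/w5.png

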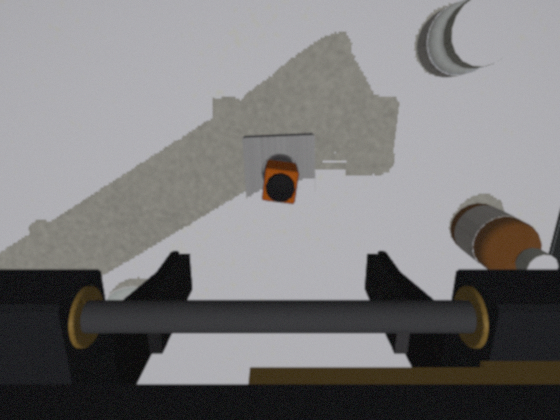

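The cap sits at (280,187) against a predicted (281,191). The grip's near edge runs from about (264,198) to (296,202), a slight yaw. I'll measure it by mask.

```bash
python3 - <<'E'
from h import *
s=ctrl.get_state();im=cv2.imread("pics/w5.png");h=cv2.cvtColor(im,cv2.COLOR_BGR2HSV)
m=cv2.inRange(h,(3,120,50),(20,255,255));m[:,:240]=0;m[:,320:]=0;m[230:]=0
def back(u,z):return least_squares(lambda p:proj("wrist",[p[0],p[1],z],s)[0]-u,[.52,.28]).x
ys,xs=np.nonzero(m)
bot=[(x,ys[xs==x].max()) for x in range(267,294)]
k=np.polyfit(*zip(*bot),1);print('slope',k, 'resid',np.std([b-np.polyval(k,a) for a,b in bot]))
rt=[(y,xs[ys==y].max()) for y in range(178,200)];lf=[(y,xs[ys==y].min()) for y in range(178,196)]
kr=np.polyfit(*zip(*rt),1);kl=np.polyfit(*zip(*lf),1);print(kr,kl)
def X(k,kk): # v=k0 u+k1; u=kk0 v+kk1
    v=(k[0]*kk[1]+k[1])/(1-k[0]*kk[0]);return np.array([kk[0]*v+kk[1],v])
a,b=X(k,kl),X(k,kr);A,B=back(a,.092),back(b,.092);d=B-A
print(a,b,A,B,np.hypot(*d),'yaw',np.degrees(np.arctan2(d[1],d[0])))
dk=(h[:,:,2]<45).astype(np.uint8);dk[:160]=0;dk[215:]=0;dk[:,:262]=0;dk[:,300:]=0
yy,xx=np.nonzero(dk);print('cap',xx.mean(),yy.mean(),len(xx),back((xx.mean(),yy.mean()),.1))
n=np.array([-d[1],d[0]])/np.hypot(*d);print('centre from edge',(A+B)/2+n*.014)
for u in((247,196),(243,134),(313,133)):print(back(u,.028))
E
```

```text
slope [ 0.36752137 87.61253561] resid 12.78235600710326
[-1.72783738e-01  3.27387916e+02] [-5.77915377e-02  2.74555900e+02]
[263.88775936 184.59692581] [293.60544551 195.51881046] [0.50658123 0.28761153] [0.53121396 0.27860909] 0.02622623771091665 yaw -20.07567024766536
cap 279.7935368043088 187.21723518850987 557 [0.51961368 0.2873892 ]
centre from edge [0.52370325 0.29625967]
[0.4870393  0.26129437]
[0.48410799 0.32289815]
[0.55153042 0.32453609]
```

```bash
python3 - <<'E'
import cv2
im=cv2.imread("pics/w5.png");cv2.imwrite("pics/w5c.png",cv2.resize(im[125:215,235:325],(540,540),interpolation=cv2.INTER_CUBIC))
E
```

```text
(no output)
```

View pics/w5c.png

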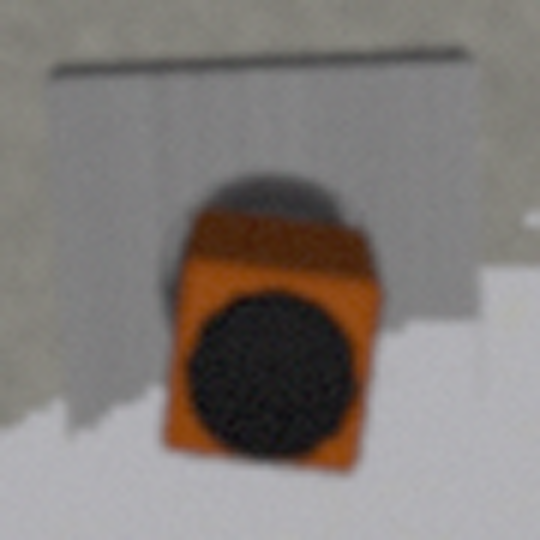

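Top-face corners in the crop are (185,262), (380,282), (352,472) and (165,446), which is about 7° clockwise.

```bash
python3 - <<'E'
from h import *
s=ctrl.get_state()
c=np.array([(185,262),(380,282),(352,472),(165,446)])/6+(235,125)
W=np.array([least_squares(lambda p:proj("wrist",[p[0],p[1],.092],s)[0]-u,[.52,.28]).x for u in c]);print(W,W.mean(0))
e=[W[1]-W[0],W[2]-W[3]];f=[W[0]-W[3],W[1]-W[2]]
print([np.hypot(*v) for v in e+f])
y=np.mean([np.arctan2(v[1],v[0]) for v in e]+[np.arctan2(-v[0],v[1]) for v in f]);print(np.degrees(y))
M=Mxz([-np.sin(y),np.cos(y),0],[0,0,-1]);g=.5*(W.mean(0)+[.5198,.2876]);print(g)
print(rel([*g,.119],M))
E
```

```text
[[0.50817475 0.30082736]
 [0.53460412 0.29836493]
 [0.53142679 0.27159578]
 [0.50541172 0.27507321]] [0.51990435 0.28646532]
[np.float64(0.02654383886988904), np.float64(0.02624645360505628), np.float64(0.025901937286912223), np.float64(0.02695705125707776)]
-6.4572511117622735
[0.51985217 0.28703266]
[ 1.510e-01  1.700e-02  1.684e+00  1.000e-03 -0.000e+00  7.900e-02]
```

Request:
play_rows(
  increments=[
    [[0.1, 0.02, 0.2, 0, 0, 0.05, 1], [0.15, 0.02, 0.5, 0, 0, 0.079, 1], [0.15, 0.02, 0.8, 0, 0, 0.079, 0.8], [0.15, 0.02, 1, 0, 0, 0.079, 0.6], [0.15, 0.02, 1, 0, 0, 0.079, 0.4]],
  ],
)

```text
time: 9.2
position: [0.5185, 0.2849, 0.1838]
tool_rot: [-2.344, -2.09, 0.009]
ft_force: [-0.3, 0.2, -0.4]
grip_width: 0.808
grip_force: 0.0
```

Request:
play_rows(
  increments=[
    [[0, 0, 0.25, 0, 0, 0, 0.4], [0, 0, 0.45, 0, 0, 0, 0.4], [0, 0, 0.6, 0, 0, 0, 0.4], [0, 0, 0.68, 0, 0, 0, 0.4], [0, 0, 0.68, 0, 0, 0, 0.4]],
  ],
)

```text
time: 9.7
position: [0.5197, 0.2866, 0.1184]
tool_rot: [-2.341, -2.095, 0.001]
ft_force: [-0.2, 0.3, -0.7]
grip_width: 0.702
grip_force: 0.0
```

Request:
play_rows(
  increments=[
    [[0, 0, 0, 0, 0, 0, -0.2], [0, 0, 0, 0, 0, 0, -0.4], [0, 0, 0, 0, 0, 0, -0.6], [0, 0, 0, 0, 0, 0, -1], [0, 0, 0, 0, 0, 0, -1], [0, 0, 0, 0, 0, 0, -1]],
  ],
  squeeze=12,
)

```text
time: 10.3
position: [0.5197, 0.2871, 0.1191]
tool_rot: [2.34, 2.096, 0.0]
ft_force: [0.4, 0.9, 1.2]
grip_width: 0.32
grip_force: 12.0
```

Request:
play_rows(
  increments=[
    [[0, 0, 0, 0, 0, 0, -1], [0, 0, 0, 0, 0, 0, -1]],
  ],
  squeeze=50,
)

```text
time: 10.5
position: [0.5197, 0.287, 0.119]
tool_rot: [2.34, 2.096, 0.0]
ft_force: [-1.0, -1.1, 2.7]
grip_width: 0.317
grip_force: 50.0
```

```bash
python3 - <<'E'
from h import *
s=ctrl.get_state();print(s['time'],s['position'],s['grip_width']*87,s['ft_force'],s['torque'])
E
```

```text
10.5 [0.51971878 0.28704655 0.11903045] 27.611368687286067 [-0.98416067 -1.10093718  2.73639227] [-0.08052714  0.20053801  0.03878041]
```

Request:
play_rows(
  increments=[
    [[0, 0, -0.1, 0, 0, 0, -1], [0, 0, -0.25, 0, 0, 0, -1], [0, 0, -0.5, 0, 0, 0, -1], [0, 0, -0.8, 0, 0, 0, -1], [0, 0, -1, 0, 0, 0, -1], [0, 0, -1, 0, 0, 0, -1]],
  ],
)

```text
time: 11.1
position: [0.5213, 0.2881, 0.2233]
tool_rot: [2.339, 2.095, 0.011]
ft_force: [0.7, 0.4, -2.2]
grip_width: 0.317
grip_force: 50.0
```

```bash
python3 - <<'E'
from h import *
s=ctrl.get_state();print(s['time'],s['position'],s['grip_width']*87,s['ft_force'],s['torque'])
im=ctrl.get_image("wrist")[:,:,::-1]
A=R.from_rotvec(s['tool_rot'])
t=lambda q:proj("wrist",A.apply(q)+s['position'],s)
an=np.linspace(0,2*np.pi,13)[:-1]
print(t([[0,0,.111],[0,0,.083]]),np.round(t(np.c_[.016*np.cos(an),.016*np.sin(an),an*0+.111])).tolist())
o=cv2.resize(im[150:310,180:380],(800,640))[:600]
cv2.imwrite("pics/w6.png",o)
N=hw(P,[.008,0,.062])[0];ax=hw([0,0,P[2]],[-np.sin(np.radians(25)),0,np.cos(np.radians(25))])[0]
HY=np.array([-HX[1],HX[0],0]);M=Mxz(HY,-ax)
for d in(.09,.04):print(rel(N+ax*(.111+d),M), N+ax*(.111+d))
E
```

```text
11.1 [0.52131572 0.28805376 0.22329669] 27.597258582544622 [ 0.68488486  0.365409   -2.24337165] [ 0.02120619 -0.03680764  0.00963164]
[[277.8811442  240.29286641]
 [277.83747253 259.55962242]] [[278.0, 215.0], [291.0, 219.0], [301.0, 228.0], [304.0, 240.0], [300.0, 252.0], [291.0, 261.0], [278.0, 264.0], [265.0, 261.0], [255.0, 252.0], [252.0, 240.0], [255.0, 228.0], [264.0, 219.0]]
[-4.19  -0.036 -0.241 -0.272  0.052 -0.238] [ 0.47074758 -0.12874624  0.24416787]
[-4.113  0.159  0.213 -0.272  0.052 -0.238] [ 0.49111125 -0.12310385  0.19885248]
```

View pics/w6.png

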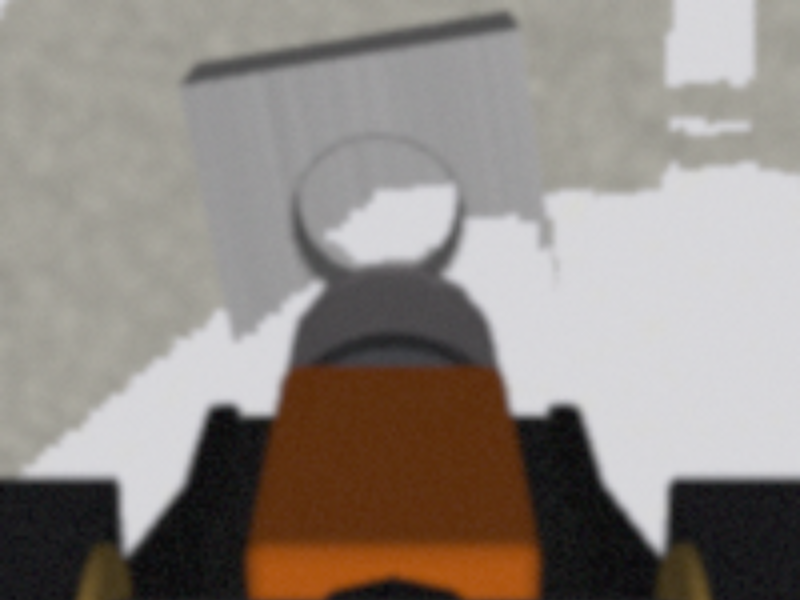

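The nose's far edge is at (278.7,215.5) against a predicted (278,215), so the gun sits on the tool axis within 1 mm. I'll carry it to the nipple.

Request:
play_rows(
  increments=[
    [[-0.3, 0, -0.05, 0, 0, 0, -1], [-0.65, 0, -0.15, 0, 0, 0, -1], [-1, 0, -0.24, 0, 0, 0, -1]],
  ],
)

```text
time: 11.45
position: [0.5074, 0.1863, 0.2411]
tool_rot: [-2.338, -2.097, 0.005]
ft_force: [-0.4, -0.4, -2.0]
grip_width: 0.321
grip_force: 50.0
```

Request:
play_rows(
  increments=[
    [[-0.35, 0, 0, 0, 0, 0, -1], [-0.7, 0, 0, 0, 0, 0, -1], [-1, 0, 0, 0, 0, 0, -1]],
  ],
)

```text
time: 11.75
position: [0.4964, 0.0858, 0.2412]
tool_rot: [-2.341, -2.094, 0.004]
ft_force: [0.5, 0.4, -1.9]
grip_width: 0.32
grip_force: 50.0
```

Request:
play_rows(
  increments=[
    [[-0.35, 0, 0, 0, 0, 0, -1], [-0.7, 0, 0, 0, 0, 0, -1], [-1, 0, 0, 0, 0, 0, -1]],
  ],
)

```text
time: 12.05
position: [0.4853, -0.0133, 0.2412]
tool_rot: [-2.34, -2.094, 0.004]
ft_force: [0.2, -0.1, -3.0]
grip_width: 0.316
grip_force: 50.0
```

Request:
play_rows(
  increments=[
    [[-0.3, 0, 0, -0.06, 0.01, -0.05, -1], [-0.6, 0, 0, -0.12, 0.02, -0.1, -1], [-0.8, 0, 0, -0.18, 0.03, -0.15, -1], [-1, 0, 0, -0.24, 0.045, -0.2, -1], [-1, 0, 0, -0.272, 0.052, -0.238, -1], [-1, 0, 0, -0.272, 0.052, -0.238, -1]],
  ],
)

```text
time: 12.65
position: [0.4733, -0.1116, 0.2405]
tool_rot: [1.725, 2.258, 0.494]
ft_force: [0.7, 0.9, -1.9]
grip_width: 0.317
grip_force: 50.0
```

```bash
cat >> h.py <<'E'
N=hw(P,[.008,0,.062])[0];ax=hw([0,0,P[2]],[-np.sin(np.radians(25)),0,np.cos(np.radians(25))])[0]
HY=np.array([-HX[1],HX[0],0]);MN=Mxz(HY,-ax)
E
python3 - <<'E'
from h import *
s=ctrl.get_state();print(s['time'],s['position'],s['joint_positions'],s['ft_force'])
for d in(.09,.045):print(rel(N+ax*(.111+d),MN))
E
```

```text
12.65 [ 0.47325341 -0.1116142   0.24048862] [ 0.132155   -0.2121754   0.16759617  2.16806887 -0.26169307  0.83431671
  0.71084069] [ 0.69714613  0.8761515  -1.8533458 ]
[-0.159 -0.048 -0.063 -0.004 -0.    -0.003]
[-0.159 -0.044  0.387 -0.004 -0.    -0.003]
```

Request:
play_rows(
  increments=[
    [[-0.08, -0.04, 0, 0, 0, 0, -1], [-0.159, -0.045, 0, -0.004, 0, -0.003, -1], [-0.159, -0.045, 0.15, -0.004, 0, -0.003, -1], [-0.159, -0.045, 0.3, -0.004, 0, -0.003, -1], [-0.159, -0.045, 0.387, -0.004, 0, -0.003, -1], [-0.159, -0.045, 0.387, -0.004, 0, -0.003, -1], [-0.159, -0.045, 0.387, -0.004, 0, -0.003, -1]],
  ],
)

```text
time: 13.35
position: [0.4919, -0.1225, 0.2057]
tool_rot: [1.71, 2.259, 0.5]
ft_force: [0.1, 0.7, -1.6]
grip_width: 0.318
grip_force: 50.0
```

```bash
python3 - <<'E'
from h import *
s=ctrl.get_state();print(s['time'],s['position'],s['joint_positions'],s['ft_force'])
print(rel(N+ax*(.111+.045),MN))
w,a,b=[ctrl.get_image(n) for n in("wrist","side","scene")]
A=R.from_rotvec(s['tool_rot'])
pts=[N+ax*.026,N+ax*.012,A.apply([0,0,.111])+s['position']]
for n in("wrist","side","scene"):print(n,proj(n,pts,s).round(1).tolist())
o=np.zeros((600,800,3),np.uint8)
o[:320,:400]=cv2.resize(w[150:310,180:380],(400,320))
f=lambda n,im:(lambda c:cv2.resize(im[c[1]-30:c[1]+30,c[0]-40:c[0]+40],(400,300),interpolation=cv2.INTER_CUBIC))(proj(n,pts[0])[0].astype(int))
o[:300,400:]=f("side",a);o[300:,400:]=f("scene",b)
print([proj(n,pts[0])[0].astype(int)-[40,30] for n in("side","scene")])
cv2.imwrite("pics/n7.png",o[:,:,::-1])
E
```

```text
13.35 [ 0.49186424 -0.12252466  0.2056605 ] [ 0.12260633 -0.12704339  0.19925651  2.17500197 -0.31857147  0.74791869
  0.79706176] [ 0.1377311   0.74256533 -1.64986257]
[-0.003 -0.037  0.008  0.001  0.     0.003]
wrist [[272.2, 229.6], [272.5, 222.8], [278.0, 240.2]]
side [[283.5, 244.0], [285.1, 246.2], [282.0, 239.6]]
scene [[254.7, 227.2], [256.8, 230.7], [252.8, 222.3]]
[array([243, 213]), array([214, 197])]
```

View pics/n7.png

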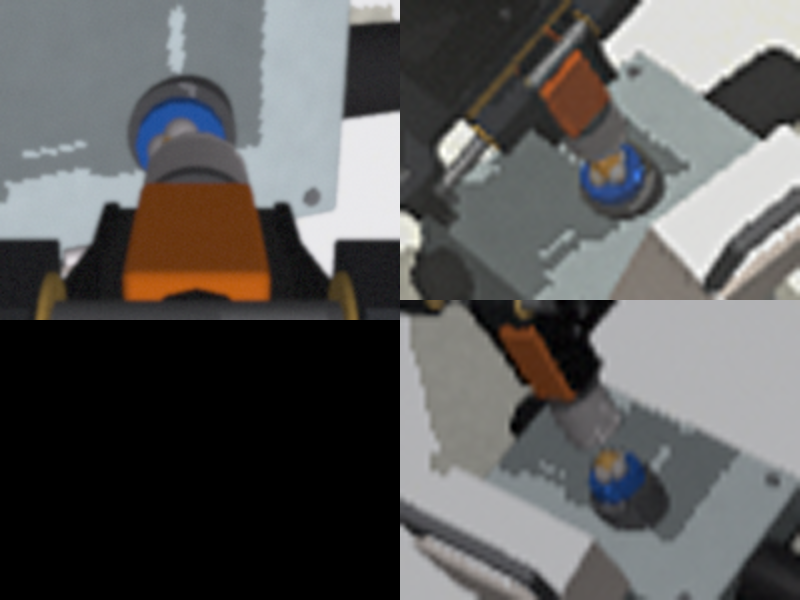

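The gun's nose points at the nipple, with the blue collar at about px (270.5,222) in the wrist view. A few mm of sideways offset remain, which I'll measure on the collar.

```bash
python3 - <<'E'
from h import *
s=ctrl.get_state();w=ctrl.get_image("wrist");print(s['position'])
h=cv2.cvtColor(w,cv2.COLOR_RGB2HSV);m=cv2.inRange(h,(100,100,30),(125,255,255));m[:,:220]=0;m[:,330:]=0;m[:180]=0;m[270:]=0
ys,xs=np.nonzero(m);print([(int(y),int(xs[ys==y].min()),int(xs[ys==y].max())) for y in range(ys.min(),ys.max()+1,2)])
A=MN;an=np.linspace(0,2*np.pi,400)
for z in(.012,.002):
    c=N+ax*z+.016*(np.outer(np.cos(an),MN[:,0])+np.outer(np.sin(an),MN[:,1]));q=proj("wrist",c,s);print(z,q.min(0),q.max(0))
g=cv2.cvtColor(w,cv2.COLOR_RGB2GRAY)
# dark boss edge / nose edges
sat=h[:,:,1]
for y in(232,236,240):print(y,g[y,240:316:2].tolist())
E
```

```text
[ 0.49200341 -0.12289796  0.20652917]
[(197, 266, 267), (199, 261, 278), (201, 257, 282), (203, 255, 284), (205, 253, 286), (207, 251, 287), (209, 250, 289), (211, 249, 290), (213, 248, 290), (215, 248, 291), (217, 247, 291), (219, 247, 253), (221, 247, 253), (223, 247, 252), (225, 247, 252), (227, 248, 253), (229, 248, 253), (231, 249, 253), (233, 251, 253)]
0.012 [248.69043737 199.72412879] [294.35079621 243.01581568]
0.002 [249.732354   196.07782031] [293.71657029 237.93807812]
232 [124, 122, 124, 120, 100, 80, 77, 78, 81, 81, 81, 83, 84, 81, 85, 86, 81, 82, 79, 76, 80, 83, 86, 89, 91, 92, 92, 93, 95, 96, 107, 148, 187, 191, 191, 190, 187, 189]
236 [134, 177, 162, 159, 171, 182, 130, 79, 80, 81, 78, 75, 59, 49, 43, 47, 54, 48, 51, 51, 51, 50, 47, 42, 46, 53, 70, 87, 93, 96, 96, 114, 175, 191, 188, 191, 190, 189]
240 [189, 187, 189, 188, 191, 183, 113, 81, 77, 59, 48, 52, 64, 74, 70, 73, 74, 74, 73, 74, 76, 74, 74, 73, 72, 66, 62, 52, 50, 68, 91, 95, 145, 188, 191, 188, 187, 188]
```

Request:
play_rows(
  increments=[
    [[0, -0.03, 0, 0, 0, 0, -1], [0, -0.052, 0.01, 0, 0, 0.003, -1], [0, -0.052, 0.02, 0, 0, 0.003, -1], [0, -0.052, 0.02, 0, 0, 0.003, -1], [0, -0.052, 0.02, 0, 0, 0.003, -1]],
  ],
)

```text
time: 14.05
position: [0.488, -0.1237, 0.2018]
tool_rot: [1.715, 2.254, 0.502]
ft_force: [0.4, 0.1, -2.2]
grip_width: 0.316
grip_force: 50.0
```

```bash
cat > m.py <<'E'
from h import *
s=ctrl.get_state();w=ctrl.get_image("wrist");print(s['time'],s['position'],s['ft_force'])
h=cv2.cvtColor(w,cv2.COLOR_RGB2HSV);m=cv2.inRange(h,(100,100,30),(125,255,255));m[:,:220]=0;m[:,330:]=0;m[:180]=0;m[270:]=0
ys,xs=np.nonzero(m);print('blue',xs.min(),xs.max(),ys.min(),len(xs))
an=np.linspace(0,2*np.pi,400)
c=N+ax*.012+.016*(np.outer(np.cos(an),MN[:,0])+np.outer(np.sin(an),MN[:,1]));q=proj("wrist",c,s);print('pred',q.min(0),q.max(0))
A=R.from_rotvec(s['tool_rot']);t=A.apply([0,0,.111])+s['position']-N
print('mouth up axis',t@ax,'lat x,y',t@MN[:,0],t@MN[:,1],'rel to d0',rel(N+ax*.111,MN,s))
E
python3 m.py
```

```text
14.05 [ 0.48800683 -0.12374143  0.20175442] [ 0.36293499  0.09706482 -2.24604906]
blue 255 300 199 632
pred [256.82920747 201.21902858] [302.92238264 244.86946206]
mouth up axis 0.04396672869891128 lat x,y 0.00014023071663192985 -0.001361131188658756 rel to d0 [-0.002  0.015  0.44   0.002  0.    -0.   ]
```

The collar is now centred at column 277.9 against the gun axis at 278. Now I press down along the axis.

Request:
play_rows(
  increments=[
    [[0, 0, 0.06, 0, 0, 0, -1], [0, 0, 0.12, 0, 0, 0, -1], [0, 0, 0.17, 0, 0, 0, -1], [0, 0, 0.21, 0, 0, 0, -1], [0, 0, 0.23, 0, 0, 0, -1], [0, 0, 0.23, 0, 0, 0, -1]],
  ],
)

```text
time: 14.7
position: [0.4975, -0.1212, 0.1806]
tool_rot: [1.716, 2.254, 0.502]
ft_force: [-0.4, -0.6, -2.2]
grip_width: 0.317
grip_force: 50.0
```

```bash
python3 m.py; python3 -c "
from h import *
s=ctrl.get_state();A=R.from_rotvec(s['tool_rot']);print('tool F',A.inv().apply(s['ft_force']),A.inv().apply(s['torque']))"
```

```text
14.7 [ 0.49746204 -0.12121945  0.18059212] [-0.39800353 -0.57356217 -2.22642983]
blue 254 301 208 349
pred [255.0115845  211.02262854] [305.65395416 258.49457457]
mouth up axis 0.020651586448729664 lat x,y 5.044200306738345e-05 -0.0014902682479483523 rel to d0 [-0.001  0.017  0.207  0.001  0.    -0.   ]
tool F [ 0.93243469 -1.00856607  1.31974148] [ 0.66573917 -0.00655991  0.00807104]
```

Request:
play_rows(
  increments=[
    [[0, 0, 0.015, 0, 0, 0, -1], [0, 0, 0.03, 0, 0, 0, -1], [0, 0, 0.045, 0, 0, 0, -1], [0, 0, 0.06, 0, 0, 0, -1], [0, 0, 0.075, 0, 0, 0, -1], [0, 0, 0.09, 0, 0, 0, -1]],
  ],
  squeeze=60,
)

```text
time: 15.35
position: [0.5012, -0.1203, 0.1727]
tool_rot: [1.715, 2.254, 0.502]
ft_force: [-2.8, -1.5, 0.8]
grip_width: 0.317
grip_force: 60.0
```

```bash
cat > f.py <<'E'
from h import *
s=ctrl.get_state();A=R.from_rotvec(s['tool_rot']);t=A.apply([0,0,.111])+s['position']-N
print(s['time'],'up',t@ax,'lat',t@MN[:,0],t@MN[:,1],'tilt deg',np.degrees((A.inv()*R.from_matrix(MN)).as_rotvec()),'tool F',A.inv().apply(s['ft_force']),A.inv().apply(s['torque']),s['grip_width']*87)
E
python3 f.py
```

```text
15.35 up 0.011866622828296857 lat -7.02946291408361e-05 -0.0012658091625104523 tilt deg [ 0.14785456  0.05338986 -0.0178013 ] tool F [-0.68449888 -2.43094324 -2.07774503] [ 1.03249053 -0.16529641  0.01835013] 27.545072086427833
```

Request:
play_rows(
  increments=[
    [[0, 0, 0.015, 0, 0, 0, -1], [0, 0, 0.03, 0, 0, 0, -1], [0, 0, 0.045, 0, 0, 0, -1], [0, 0, 0.06, 0, 0, 0, -1], [0, 0, 0.06, 0, 0, 0, -1]],
  ],
)

```text
time: 15.85
position: [0.5036, -0.1196, 0.1674]
tool_rot: [1.715, 2.254, 0.502]
ft_force: [-4.9, -1.6, 3.9]
grip_width: 0.315
grip_force: 60.0
```

```bash
python3 f.py
```

```text
15.85 up 0.006007632628534908 lat -8.766659276422151e-05 -0.0012639007581265612 tilt deg [ 0.14239927  0.04696267 -0.02040573] tool F [-0.22522317 -2.99325117 -5.6904126 ] [ 1.17366124 -0.11219145  0.01588505] 27.40405584605865
```

Request:
play_rows(
  increments=[
    [[0, 0, 0.012, 0, 0, 0, -1], [0, 0, 0.024, 0, 0, 0, -1], [0, 0, 0.036, 0, 0, 0, -1], [0, 0, 0.042, 0, 0, 0, -1], [0, 0, 0.042, 0, 0, 0, -1]],
  ],
)

```text
time: 16.35
position: [0.505, -0.1193, 0.1644]
tool_rot: [1.716, 2.254, 0.503]
ft_force: [-10.8, -1.8, 11.5]
grip_width: 0.314
grip_force: 60.0
```

```bash
python3 f.py
```

```text
16.35 up 0.002656265619360472 lat -0.00011954746702196864 -0.0012026461631170619 tilt deg [ 0.14517471  0.01526558 -0.02891867] tool F [  1.13249308  -5.002961   -15.00350167] [ 1.78550126  0.28657018 -0.04868701] 27.346976755968214
```

Request:
play_rows(
  increments=[
    [[0, 0, 0.005, 0, 0, 0, -1], [0, 0, 0.008, 0, 0, 0, -1], [0, 0, 0.008, 0, 0, 0, -1], [0, 0, 0.008, 0, 0, 0, -1]],
  ],
)

```text
time: 16.75
position: [0.5051, -0.1194, 0.1643]
tool_rot: [1.716, 2.254, 0.503]
ft_force: [-16.4, -2.3, 18.9]
grip_width: 0.322
grip_force: 60.0
```

```bash
python3 f.py; python3 - <<'E'
from h import *
a=ctrl.get_image("side");b=ctrl.get_image("scene")
o=np.zeros((420,800,3),np.uint8)
o[:,:400]=cv2.resize(a[190:295,235:335],(400,420),interpolation=2);o[:,400:]=cv2.resize(b[185:290,205:305],(400,420),interpolation=2)
cv2.imwrite("pics/e8.png",o[:,:,::-1])
E
```

```text
16.75 up 0.0025656966719564346 lat -0.00016726895497151084 -0.0012168518697649768 tilt deg [ 0.14628162 -0.00960203 -0.0364946 ] tool F [  2.13674168  -6.85386865 -24.04734425] [2.32940089 0.65529749 0.02646054] 28.01132200925265
```

View pics/e8.png

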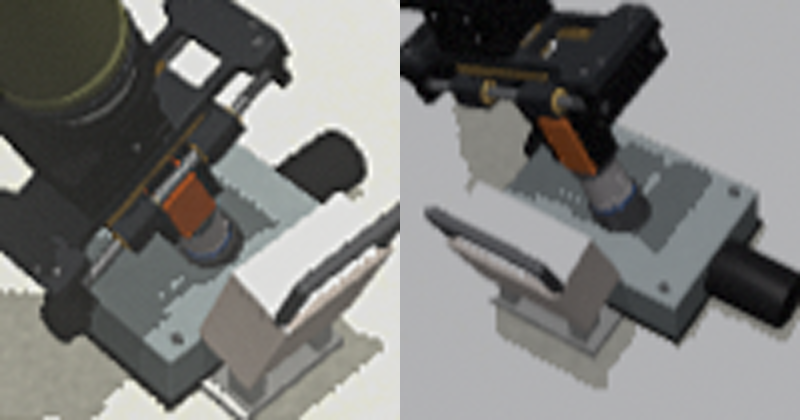

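The gun is seated on the nipple with the collar hidden in the boss. A 0.1 mm advance raised the force by 9 N, so it is at its hard end, and the hood stays open. Handing in.

```bash
python3 -c "
from bench import ctrl
print(ctrl.close_job())"
```

```text
the job is handed in; nothing more can be done
None
```

I handed in the job at about 17 s: the hood rests open on its stop, and the gun is snapped onto the nipple, still held with the collar fully in at about 24 N. Nothing else on the table was touched; the hand-in gave no verdict back.

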